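# Box up one watch's job for the night

### The arm

A 6-joint arm with a two-finger parallel gripper is mounted at the origin on a cart in front of the work surface, level with it; the furniture and walls round the work are solid. World frame = base frame: x ahead of the robot, y to its left, z up, the work surface at z = 0. Lengths are in mm, angles in rad, forces in N, time in s.
With the tool pointing down it reaches from about 350 to 975 mm from the base axis. Payload 7.1 kg.
Tool frame: the origin (TCP) lies midway between the tips of the shut fingers; the grasp point (between the pads) lies pinch_z behind it (pinch_z is the distance from the TCP to the grasp point, in mm); z points along the fingers, y is the line along which they close (so a half turn about z gives the same grasp; the last joint's range is limited). The gripper opens to 88 mm and grips with 3 to 60 N. Pads are 20 mm wide; open, the fingers measure 115 mm over their backs; the gripper's body (75 mm by 178 mm) begins 61 mm behind the grasp point.
Start: joints at [-1.158, 0.423, 1.63, -0, 1.089, -0.019], TCP at [261.581, -567.609, 191.375] pointing down, gripper open.
Joint ranges: [-3, 3], [-0.9, 2.11], [0.09, 2.58], [-1.31, 4.45], [0.11, 2.69], [-2.54, 2.54]. Speed limits (rad/s): [2.39, 2.39, 3.01, 3.14, 3.14, 3.14].

### API

Orientations are given as a rotation vector (axis times angle).
In Python, from workcell import get_obs, get_image, close_job, pinch_z gives the robot as it stands.
- The arm moves only by the tool jog_arm, never from a script. Its argument "commands" is a list of rows, each a list of 3 entries, a list of its own where there are three numbers: the gripper command: -1 is shut, 1 is fully open, values between are in proportion, then the shift along the tool's x, y, z as a fraction of full scale, then the turn, a rotation vector about the tool's x, y, z as a fraction of full scale. In form: [[gripper, [tx, ty, tz], [rx, ry, rz]], ...]. A call has 1 to 10 rows; each row shifts and turns the commanded pose from where the row before left it, along the tool's axes as they then stand; what a row does not reach is not made up. Full scale, the value 1, is 0.1 m for a shift and 45 degrees for a turn. A row lasts 1/10 s, in which the tool goes at most 50 mm and 8.59 degrees, less where a joint would pass 70% of its speed; a pose out of reach is approached as far as the arm can. A call with a number of a shift or a turn outside -1 to 1 is refused whole. A call with a gripper value outside its range is refused whole. The fingers move at their own pace and stop on an object; the grip force is fixed at half the most. Time passes only in rows, so rows that do not move let the fingers close. It gives the time, the measured TCP pose, the force, the opening and the grip force at its end, in the units of the state.
- get_obs(): the state, without advancing time (a new reading comes with each control period).
- get_image(name): name is "side" or "top"; returns a dict with "image" (420x560x3 uint8, blue, green, red), "z_map" (420x560 float32, mm along the optical axis (not along the pixel's ray), 0 where there is no reading), "intrinsics" (3x3 intrinsics, pixels), "eye" and "orientation" of the camera in the world. Camera axes: x right, y down, z forward; pixel columns grow to the right and rows downward; lengths in mm; the calibration is good to about 2 mm. A picture is of the moment at which its call begins.
- close_job(): hands the job in; it is judged then, once.
The state is a dict: "t": time; "qpos": joint angles; "qvel": joint speeds; "joint_torque": joint torques, N m; "ee_pos": TCP position; "orientation": TCP orientation; "ft_force": force on the tool from outside, world axes, zero at the start; "moment": the same for the moment, N m; "width": finger opening in mm; "grasp_force": force on a finger pad.
Only numpy, scipy, OpenCV 4.12 (cv2) and the standard library are available. Lean on these libraries where they do the work, as an engineer would, in place of code of your own. Each camera call takes 0.05 s, during which the arm holds its last target. There are 200 camera calls.

### The job

Put the steel watch's job away for the night: lay its gilt mechanical movement (in its white ring) in the small round well of the dark job tray, its brass screw tin in the large round well and its steel case in the square well, each flat and right way up, then set the clear cover straight on the tray so that it sits all the way down. The gold case, the quartz movement with the battery and the aluminium tin belong to another customer, so leave those three lying where they are.

Things in the scene. Friction and masses are not known exactly. Their poses are not given: they have to be found in the camera images.
- job_tray: dark slate plastic tray, fixed, level; origin centre of underside. Flange 96 (x) by 206 (y) mm, 4 mm high, with a raised bed 72 by 183 mm, top at z = 10 mm. In the bed, at x = 0, three wells with grey floors at z = 6 mm: small round, 44 mm across, centred at y = -63.5 mm; large round, 55 mm across, at y = -8 mm; square, 60 by 60 mm, at y = +55.5 mm
- tray_cover: clear plastic cover, pale bead on its lower edge, black bar pull on top; stands on the bench, pull up. Outside 90 (x) by 201 (y) mm, inside 84 by 195, roof at 34.5 mm. Origin: centre of lower edge. Pull: 12 (x) by 60 (y) mm, centred, 34.5 to 56.5 mm up. Goes over the tray's bed with 6 mm play all round and stands on the flange, origin 4 mm above the bench, either way round. 0.12 kg
- mech_movement: gilt (brass-coloured) mechanical watch movement with small red jewels, seated in a white plastic ring; moves as one piece. Round, 34 mm across, ring 10 mm high, 11 mm with the movement. Origin: centre of the underside, z up. About 30 g.
- brass_tin: closed round brass (yellow) tin, 45 mm across, 23 mm high. Origin: centre of the underside, z up. About 50 g.
- steel_case: empty steel (silver) watch case lying flat, a ring 38 mm across and 9 mm thick with four lugs and a crown: lugs reach 21 mm from the centre along its y, the crown 27 mm along its +x. Grip it across its x (38 mm) at the ring. Origin: about the centre of the underside, z up. About 35 g.
- quartz_movement: the other customer's quartz movement: same white ring, 34 mm across and about 11 mm high, but inside a silver disc with a round battery, a green circuit strip and a copper coil. Stays where it lies. Origin: centre of the underside.
- gold_case: the other customer's gold (yellow) watch case, same shape and size as the steel one. Stays where it lies. Origin: centre of the underside.
- alu_tin: the other customer's aluminium (silver-grey) round tin, 45 mm across, 23 mm high. Stays where it lies. Origin: centre of the underside.
- arc_tips (a point): point at the hanging tips of the tool stand: a black curved stand behind the work, fixed, from which two pencil-thin white hand tools hang out over the middle of the bench, tips toward the robot. They fill about x = 0.57 to 0.72 m, y = -0.20 to -0.08 m, z = 0.20 to 0.38 m in the world. Keep gripper and wrist clear: carry things past in front of it, at x below about 0.46 m.
Things that resemble listed ones, but are neither listed nor needed, are in the scene too. Leave any red look-alike of the brass_tin alone.

How it is judged:
By the outcome, as a careful person would: the job done as asked, in the order asked, and still so for the second after the job is handed in, with the robot touching nothing.
It also fails if it takes over 125 s, if anything falls off the work surface, if the arm or the gripper's body presses on something with over 40 N, if the wrist force passes 120 N, or if a joint passes its speed limit or range.

## Working session

There is one attempt and no reset: what is moved stays moved. The work goes in short steps, Python scripts to look and compute and a tool call to move; the robot and the scene stay as the last step left them, time stands still between calls to the robot, and variables do not carry over. Pictures are saved under pics/ and viewed, at most 14 in all, crops included, and the job is handed in when it is done.

Besides the shell and the picture viewer there is one more tool, called after ">>>" as name([rows], argument=value, ...), one row to a line, values as JSON. jog_arm: Moves the arm, as the interface text tells. Its arguments: {"type":"object","properties":{"commands":{"type":"array","items":{"type":"array"}}},"required":["commands"]}

```bash
mkdir -p pics; ls; cat > h.py <<'E'
import numpy as np, cv2
from scipy.spatial.transform import Rotation as R
from workcell import *
def save(n,f,crop=None,k=1):
    d=get_image(n); np.savez('last_'+n,**{a:np.asarray(d[a]) for a in d}); im=d['image']
    if crop: x0,x1,y0,y1=crop; im=im[y0:y1,x0:x1]
    cv2.imwrite('pics/'+f,cv2.resize(im,None,fx=k,fy=k,interpolation=cv2.INTER_CUBIC)); return d
def rot(d):
    o=np.asarray(d['orientation']); return o if o.shape==(3,3) else R.from_rotvec(o).as_matrix()
def world(d,u,v,z=None):
    """pixel -> world; z=None uses depth, else intersects plane z"""
    r=rot(d)@np.linalg.inv(d['intrinsics'])@np.array([u,v,1.]); e=np.asarray(d['eye'])
    return e+r*(d['z_map'][int(v),int(u)] if z is None else (z-e[2])/r[2])
def cloud(d):
    v,u=np.mgrid[:420,:560]; p=np.stack([u,v,np.ones_like(u)],-1)@np.linalg.inv(d['intrinsics']).T
    return np.asarray(d['eye'])+(p*d['z_map'][...,None])@rot(d).T
E
python3 - <<'E'
from h import *
for n in('top','side'):
    d=save(n,n+'0.png',None,1.4); print(n,d['eye'],d['orientation'],d['intrinsics'])
print(pinch_z,get_obs())
E
```

```text
pics
top [ 219.11802896   18.82504493 1498.53198767] [-2.14695514  2.09993688 -0.22340863] [[424.03051957   0.         270.77590679]
 [  0.         424.03051957 212.34851805]
 [  0.           0.           1.        ]]
side [  370.94446737 -1021.07808561   638.23493759] [-1.99052091  0.15470755 -0.08058417] [[446.25446639   0.         274.825951  ]
 [  0.         446.25446639 209.92414971]
 [  0.           0.           1.        ]]
18.700000000000003 {'t': 0.1, 'qpos': array([-1.15799341e+00,  4.23790071e-01,  1.63059724e+00, -1.53317456e-05,
        1.08858293e+00, -1.90225877e-02]), 'qvel': array([ 0.00010891, -0.00243267, -0.00128481, -0.00144156, -0.00079644,
       -0.00040509]), 'joint_torque': array([-3.98301163e-04, -5.45615852e+01, -2.74323428e+01,  6.45432039e-02,
        1.88366929e-02, -3.08903725e-05]), 'ee_pos': array([ 261.37177861, -567.13218666,  190.66985693]), 'orientation': array([-3.06732938e+00, -6.72773961e-01,  4.44031463e-04]), 'ft_force': array([ 0.30950136, -0.56255541,  0.29437061]), 'moment': array([ 0.01694594, -0.08437664,  0.00058966]), 'grasp_force': 0.0, 'width': 87.84645701639342}
```

View pics/top0.png

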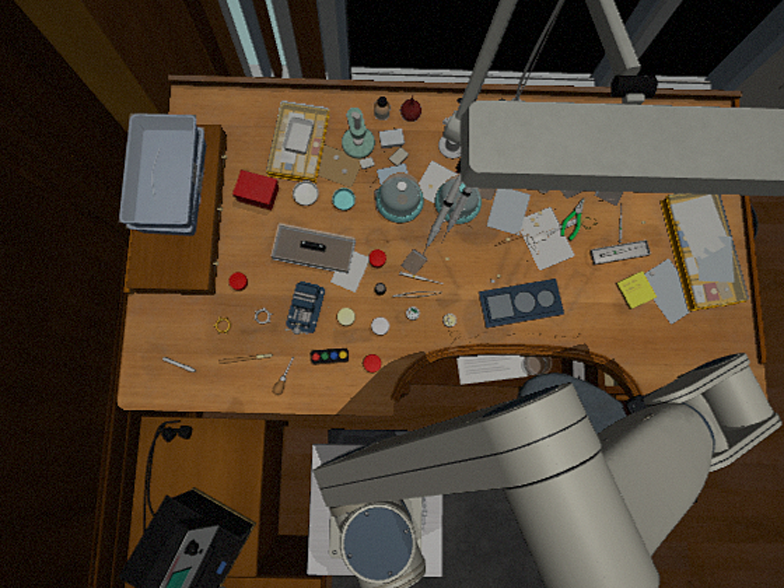

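View pics/side0.png

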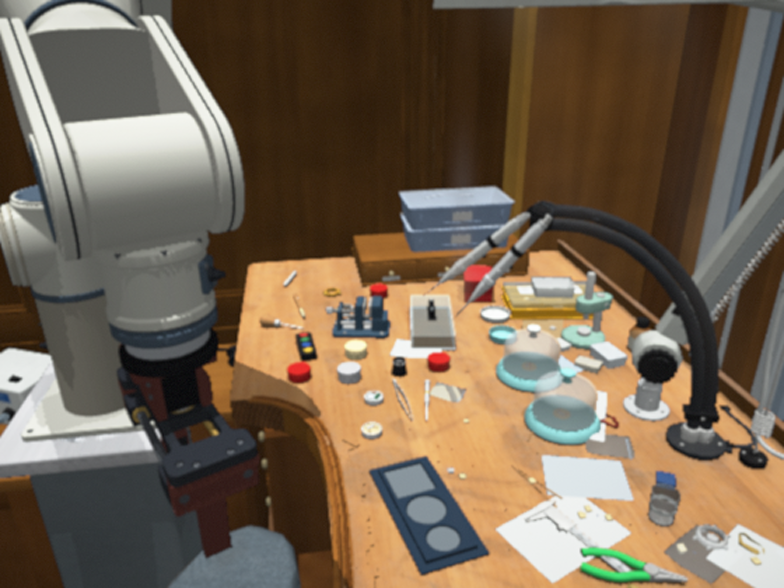

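The top view shows the tray at (521,303), the cover at (313,248), tins at (346,317) and (380,326), movements at (412,314) and (450,320), and cases at (263,316) and (222,325). Next I'll take a closer crop.

```bash
python3 - <<'E'
from h import *
d=save('top','t1.png',(140,340,150,270),4)
d=save('side','s1.png',(200,360,180,330),3.9)
E
```

```text
(no output)
```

View pics/t1.png

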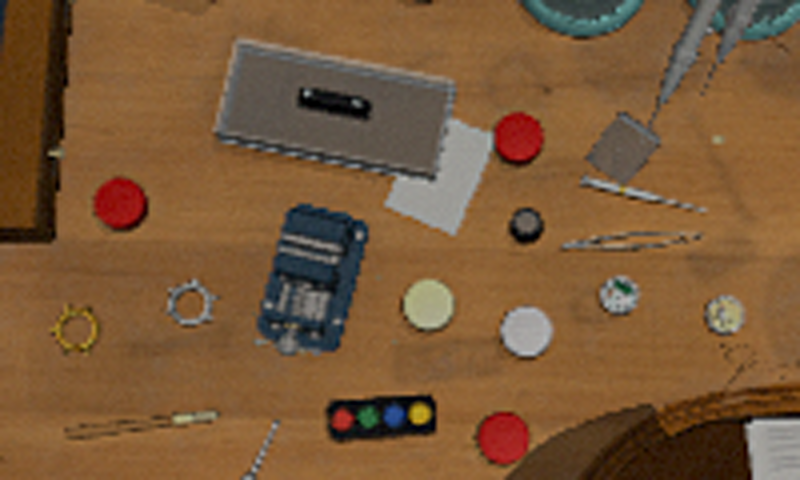

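View pics/s1.png

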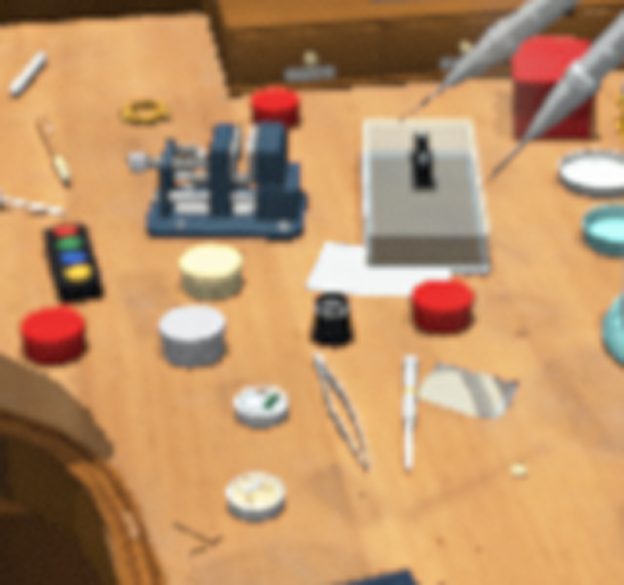

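The mech movement is at crop (725,315), right of the quartz at (619,295). The brass tin is at (428,304) and the steel case at (191,303). The red tins and the vise are obstacles. I'll measure these and zoom on the steel case.

```bash
python3 - <<'E'
from h import *
for n in('top','side'):
    d=dict(np.load(f'last_{n}.npz')); P=cloud(d)
    m=(P[...,0]>330)&(P[...,0]<420)&(abs(P[...,1]-60)<200)
    print(n,'table z med',np.median(P[m][:,2]), np.std(P[m][:,2]))
d=dict(np.load('last_top.npz'))
px=lambda u,v:(140+u/4,150+v/4)
for nm,u,v,z in [('mech',725,315,11),('quartz',619,295,11),('brass',428,304,23),('alu',526,331,23),('steel',191,303,9),('gold',76,329,9),('cover',335,102,56),('red',519,138,23),('red',503,438,23),('red',120,203,23)]:
    print(nm,world(d,*px(u,v),z).round(1))
s=dict(np.load('last_side.npz'))
px=lambda u,v:(200+u/3.9,180+v/3.9)
for nm,u,v,z in [('mech',256,492,11),('quartz',262,402,11),('brass',212,262,23),('alu',193,325,23)]:
    print(nm,world(s,*px(u,v),z).round(1))
# rectified (orthographic) views at 0.5mm/px : rows -x , cols -y
def rect(d,x0,x1,y0,y1,z,s):
    xs=np.arange(x1,x0,-s); ys=np.arange(y1,y0,-s); X,Y=np.meshgrid(xs,ys,indexing='ij')
    p=(np.stack([X,Y,np.full_like(X,z)],-1)-d['eye'])@rot(d); q=p@d['intrinsics'].T
    return cv2.remap(d['image'],(q[...,0]/q[...,2]).astype('f4'),(q[...,1]/q[...,2]).astype('f4'),cv2.INTER_CUBIC)
c=world(d,140+191/4,150+303/4,5)
a=[rect(dd,c[0]-40,c[0]+40,c[1]-40,c[1]+40,5,.2) for dd in(d,s)]
cv2.imwrite('pics/case.png',np.hstack(a))
ct=world(d,521/1.4,303/1.4,10); print('tray',ct,'casectr',c)
a=[rect(dd,ct[0]-75,ct[0]+75,ct[1]-130,ct[1]+130,10,.4) for dd in(d,s)]
cc=world(d,140+335/4,150+102/4,34.5)
a[1]=rect(d,cc[0]-75,cc[0]+75,cc[1]-130,cc[1]+130,34.5,.4)
cv2.imwrite('pics/tc.png',cv2.resize(np.vstack(a),None,fx=.8,fy=.8)); print('cover img ctr',cc)
E
```

```text
top table z med -0.3707449456467202 58.37628301841256
side table z med 0.04648277668314904 132.44192548733605
mech [ 460.9 -177.9   11. ]
quartz [476.8 -83.4  11. ]
brass [462.7  85.7  23. ]
alu [440.7  -1.1  23. ]
steel [461.1 296.5   9. ]
gold [435.5 396.4   9. ]
cover [635.6 171.8  56. ]
red [615.7   8.8  23. ]
red [346.5  17.   23. ]
red [547.3 362.1  23. ]
mech [ 465.1 -178.    11. ]
quartz [481.  -84.4  11. ]
brass [466.7  82.9  23. ]
alu [444.8  -2.2  23. ]
tray [ 510.01413638 -360.91510741   10.        ] casectr [461.72737887 297.21842788   5.        ]
cover img ctr [641.84125695 174.06399933  34.5       ]
```

View pics/case.png

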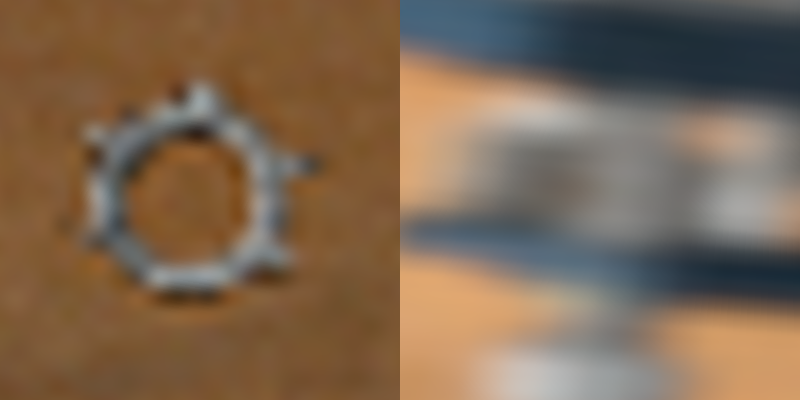

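View pics/tc.png

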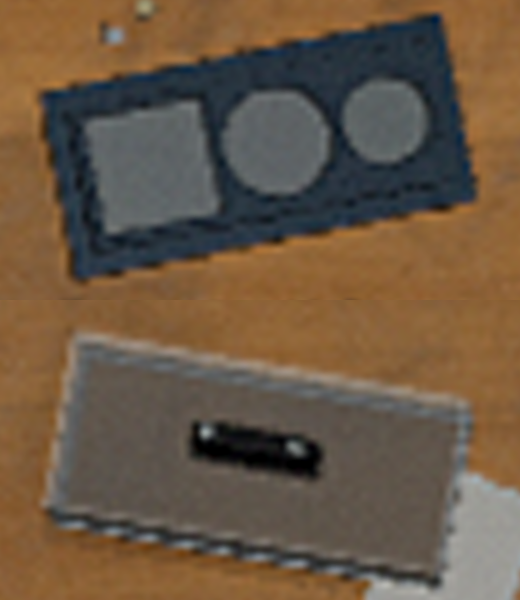

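Readings:

- **Steel case:** centred about (461.5, 299.5), crown towards +x, yaw about -6°.
- **Tray:** centre about (512, -361), yaw about +11.2°, square well at its +y end.
- **Cover:** yaw about -9.4°, pull near (638, 173).

First I'll turn the tool so it closes along tray x.

```bash
cat >> h.py <<'E'
def go(x,y,z,th=None,o=None):
    """from present pose: shift in tool units (1=100mm), turn about tool z (1=45deg); th = world angle of tool y"""
    o=o or get_obs(); M=R.from_rotvec(o['orientation']).as_matrix(); a=np.degrees(np.arctan2(M[1,1],M[0,1]))
    print('at',o['ee_pos'].round(1),'yaw %.1f tilt %.2f'%(a,np.degrees(np.arccos(-M[2,2]))),'t',o['t'],'F',o['ft_force'].round(1),'w %.1f g %.1f'%(o['width'],o['grasp_force']))
    print('shift',(M.T@(np.array([x,y,z])-o['ee_pos'])/100).round(3),'turn z', None if th is None else round(-(th-a)/45,3))
E
python3 -c "
from h import *
go(462,-178,100,11.2)"
```

```text
at [ 261.4 -567.3  190.9] yaw -65.3 tilt 0.05 t 0.2 F [ 0.4 -0.1 -0.6] w 87.6 g 0.0
shift [ 3.451 -2.696  0.912] turn z -1.699
```

>>> jog_arm([
  [1, [0, 0, 0], [0, 0, -0.17]],
  [1, [0, 0, 0], [0, 0, -0.17]],
  [1, [0, 0, 0], [0, 0, -0.17]],
  [1, [0, 0, 0], [0, 0, -0.17]],
  [1, [0, 0, 0], [0, 0, -0.17]],
  [1, [0, 0, 0], [0, 0, -0.17]],
  [1, [0, 0, 0], [0, 0, -0.17]],
  [1, [0, 0, 0], [0, 0, -0.17]],
  [1, [0, 0, 0], [0, 0, -0.17]],
  [1, [0, 0, 0], [0, 0, -0.17]],
])

```text
t: 1.2
ee_pos: [261.5, -567.5, 191.2]
orientation: [-1.986, -2.433, -0.0]
ft_force: [0.1, 0.1, -0.3]
width: 87.6
grasp_force: 0.0
```

```bash
python3 -c "
from h import *
go(462,-178,100,11.2)"
```

```text
at [ 261.5 -567.5  191.2] yaw 11.6 tilt 0.03 t 1.2 F [ 0.1  0.1 -0.3] w 87.6 g 0.0
shift [3.414 2.744 0.913] turn z 0.008
```

>>> jog_arm([
  [1, [0.341, 0.274, 0], [0, 0, 0]],
  [1, [0.341, 0.274, 0], [0, 0, 0]],
  [1, [0.341, 0.274, 0], [0, 0, 0]],
  [1, [0.341, 0.274, 0], [0, 0, 0]],
  [1, [0.341, 0.274, 0], [0, 0, 0]],
  [1, [0.341, 0.274, 0], [0, 0, 0]],
  [1, [0.341, 0.274, 0], [0, 0, 0]],
  [1, [0.341, 0.274, 0.3], [0, 0, 0]],
  [1, [0.341, 0.274, 0.3], [0, 0, 0]],
  [1, [0.341, 0.274, 0.3], [0, 0, 0.0]],
])

```text
t: 2.2
ee_pos: [461.2, -185.0, 106.0]
orientation: [1.992, 2.427, 0.001]
ft_force: [0.6, 0.6, 0.2]
width: 87.7
grasp_force: 0.0
```

```bash
python3 -c "
from h import *
go(462,-178,40,11.2)
d=save('side','s2.png',(200,380,170,310),4)"
```

```text
at [ 461.2 -185.   106. ] yaw 11.2 tilt 0.08 t 2.2 F [0.6 0.6 0.2] w 87.7 g 0.0
shift [0.067 0.021 0.66 ] turn z 0.001
```

View pics/s2.png

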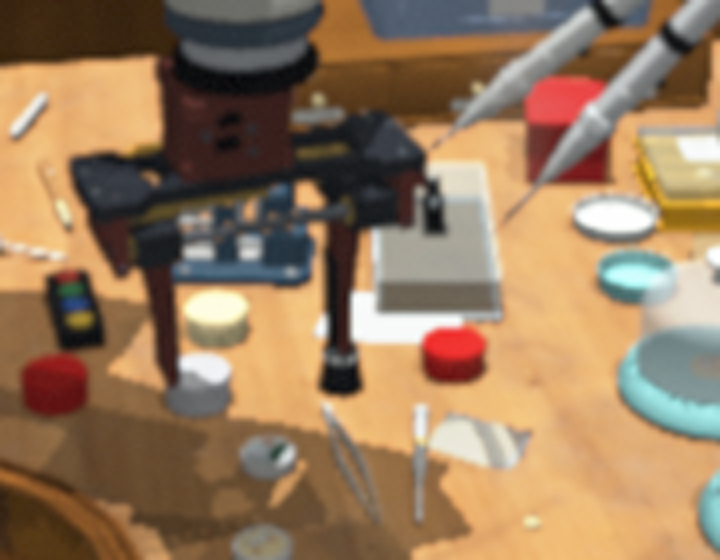

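>>> jog_arm([
  [1, [0, 0, 0.3], [0, 0, 0]],
  [1, [0, 0, 0.3], [0, 0, 0]],
  [1, [0, 0, 0.1], [0, 0, 0]],
  [1, [0, 0, 0], [0, 0, 0]],
])

```text
t: 2.65
ee_pos: [459.3, -186.0, 35.4]
orientation: [-1.991, -2.426, 0.001]
ft_force: [-0.4, -0.6, 0.7]
width: 88.0
grasp_force: 0.0
```

```bash
python3 -c "
from h import *
go(462,-178,5.5,11.2)
d=save('side','s3.png',(200,330,230,330),6)"
```

```text
at [ 459.3 -186.    35.4] yaw 11.2 tilt 0.19 t 2.65 F [-0.4 -0.6  0.7] w 88.0 g 0.0
shift [0.073 0.043 0.299] turn z 0.001
```

View pics/s3.png

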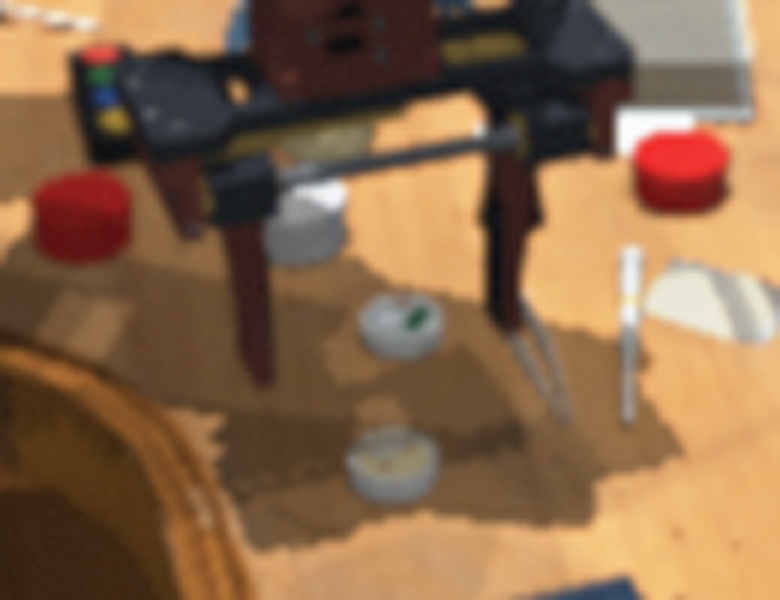

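```bash
python3 -c "
from h import *
s=dict(np.load('last_side.npz'))
for u,v in((243.7,293.7),(284.7,284.2)): print(world(s,u,v,35.4).round(1))
print(world(s,200+394/6,230+450/6,11).round(1),world(s,200+396/6,230+466/6,5.5).round(1))"
```

```text
[ 417.2 -155.4   35.4]
[ 517.5 -132.6   35.4]
[ 465.7 -173.7   11. ] [ 466.  -176.5    5.5]
```

```bash
python3 -c "
from h import *
s=dict(np.load('last_side.npz')); P=cloud(s)
for u,vs in((243,range(270,300,2)),(284,range(262,292,2))):
  for v in vs: print(u,v,P[v,u].round(0), s['image'][v,u])"
```

```text
243 270 [ 416. -206.  131.] [44 46 63]
243 272 [ 415. -206.  126.] [34 36 56]
243 274 [ 415. -205.  120.] [30 33 55]
243 276 [ 415. -204.  115.] [28 32 53]
243 278 [ 415. -207.  112.] [24 26 50]
243 280 [ 415. -204.  105.] [28 31 53]
243 282 [ 414. -207.  102.] [28 29 54]
243 284 [ 414. -207.   96.] [30 34 59]
243 286 [ 414. -205.   90.] [31 33 59]
243 288 [ 414. -204.   84.] [30 34 61]
243 290 [ 414. -204.   79.] [30 33 61]
243 292 [ 413. -203.   73.] [29 32 59]
243 294 [ 413. -206.   70.] [36 50 77]
243 296 [ 417. -115.    1.] [44 71 99]
243 298 [ 417. -125.    2.] [41 66 91]
284 262 [ 507. -188.  131.] [29 32 55]
284 264 [ 507. -186.  124.] [26 27 48]
284 266 [ 507. -186.  119.] [25 28 47]
284 268 [ 507. -186.  115.] [24 28 46]
284 270 [ 507. -187.  110.] [25 28 47]
284 272 [ 507. -186.  104.] [27 28 47]
284 274 [ 507. -188.  100.] [27 27 46]
284 276 [ 507. -186.   93.] [26 27 45]
284 278 [ 507. -187.   89.] [24 26 45]
284 280 [ 507. -188.   84.] [26 28 47]
284 282 [ 507. -187.   78.] [25 26 45]
284 284 [ 507. -187.   73.] [30 35 55]
284 286 [523. -91.   2.] [ 61  79 100]
284 288 [521. -98.   1.] [ 70 105 141]
284 290 [ 520. -108.    2.] [ 63 103 139]
```

The fingertips sit about 34 mm above the reported TCP when open, which suggests a linkage gripper whose tips drop as it closes. I'll part-close it and measure the tips by depth.

>>> jog_arm([
  [0.14, [0.04, 0.02, 0], [0, 0, 0]],
  [0.14, [0.04, 0.02, 0], [0, 0, 0]],
  [0.14, [0, 0, 0], [0, 0, 0]],
  [0.14, [0, 0, 0], [0, 0, 0]],
])

```text
t: 3.1
ee_pos: [463.2, -177.8, 37.2]
orientation: [1.992, 2.428, 0.001]
ft_force: [0.5, 0.8, -0.7]
width: 59.1
grasp_force: 0.0
```

```bash
cat >>h.py <<'E'
def tips():
    """lowest gripper points seen by the side camera near TCP"""
    o=get_obs(); d=get_image('side'); P=cloud(d); e=o['ee_pos']; M=R.from_rotvec(o['orientation']).as_matrix(); q=(P-e)@M
    for s in(1,-1):
        m=(d['z_map']>0)&(abs(q[...,0])<16)&(s*q[...,1]>2)&(s*q[...,1]<65)&(q[...,2]>-60)&(q[...,2]<15)&(d['image'].max(-1)<80)&(P[...,2]>3)
        if m.sum(): print('side',s,'n',m.sum(),'tool y range',q[m][:,1].min().round(1),q[m][:,1].max().round(1),'min z',np.sort(P[m][:,2])[:3].round(1))
    return d
E
python3 -c "
from h import *
go(462,-178,5.5,11.2); tips()"
```

```text
at [ 463.2 -177.8   37.2] yaw 11.3 tilt 0.07 t 3.1 F [ 0.5  0.8 -0.7] w 59.1 g 0.0
shift [ 0.001 -0.013  0.317] turn z 0.001
side 1 n 51 tool y range 29.1 37.7 min z [73.  73.4 73.4]
side -1 n 52 tool y range -39.2 -29.7 min z [73.  73.2 74.8]
```

The offset stays at 36 mm even when partly closed, so the reported TCP looks lower than the real tips. I'll go down with care and look again.

>>> jog_arm([
  [0.14, [0, 0, 0.12], [0, 0, 0]],
  [0.14, [0, 0, 0.12], [0, 0, 0]],
  [0.14, [0, 0, 0], [0, 0, 0]],
  [0.14, [0, 0, 0], [0, 0, 0]],
])

```text
t: 3.55
ee_pos: [462.0, -177.6, 11.7]
orientation: [-1.992, -2.427, 0.001]
ft_force: [-0.4, -0.1, -0.4]
width: 50.0
grasp_force: 0.0
```

```bash
python3 -c "
from h import *
go(462,-178,5.5,11.2); tips()
d=save('side','s4.png',(220,320,240,320),7)"
```

```text
at [ 462.  -177.6   11.7] yaw 11.2 tilt 0.11 t 3.55 F [-0.4 -0.1 -0.4] w 50.0 g 0.0
shift [-0.004 -0.001  0.062] turn z 0.001
side 1 n 58 tool y range 24.3 33.7 min z [46.8 47.3 47.4]
side -1 n 55 tool y range -34.6 -24.8 min z [45.3 47.8 48.6]
```

View pics/s4.png

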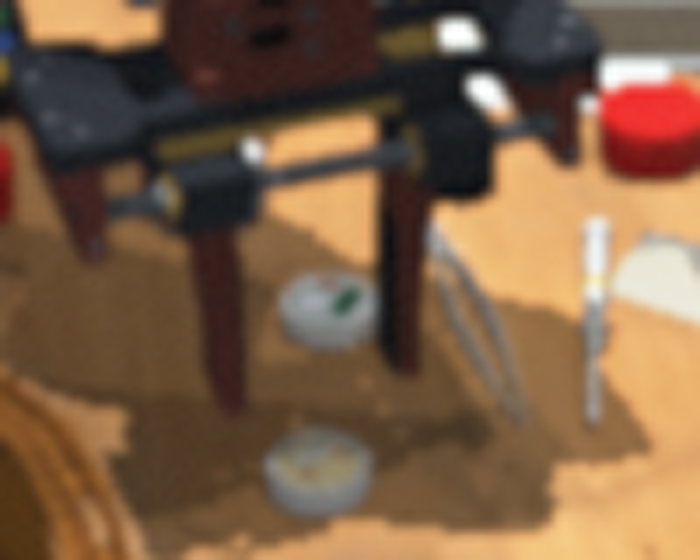

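The tips are indeed about 35 mm above the reported TCP, at z ≈ 46 with the ring at (318,470) below them. The reported z is biased, so I'll work by camera tip height.

>>> jog_arm([
  [0.14, [0, 0, 0.15], [0, 0, 0]],
  [0.14, [0, 0, 0.15], [0, 0, 0]],
  [0.14, [0, 0, 0], [0, 0, 0]],
  [0.14, [0, 0, 0], [0, 0, 0]],
])

```text
t: 4.05
ee_pos: [462.7, -177.8, -17.3]
orientation: [-1.993, -2.428, 0.0]
ft_force: [0.2, -0.2, 1.0]
width: 50.0
grasp_force: 0.0
```

```bash
python3 -c "
from h import *
go(462,-178,-25,11.2); tips()
d=save('side','s5.png',(220,320,240,320),7)"
```

```text
at [ 462.7 -177.8  -17.3] yaw 11.2 tilt 0.02 t 4.05 F [ 0.2 -0.2  1. ] w 50.0 g 0.0
shift [-0.001 -0.008  0.078] turn z 0.001
side 1 n 64 tool y range 24.1 50.5 min z [3.1 3.1 3.1]
side -1 n 65 tool y range -64.3 -16.7 min z [3.2 3.3 3.7]
```

View pics/s5.png

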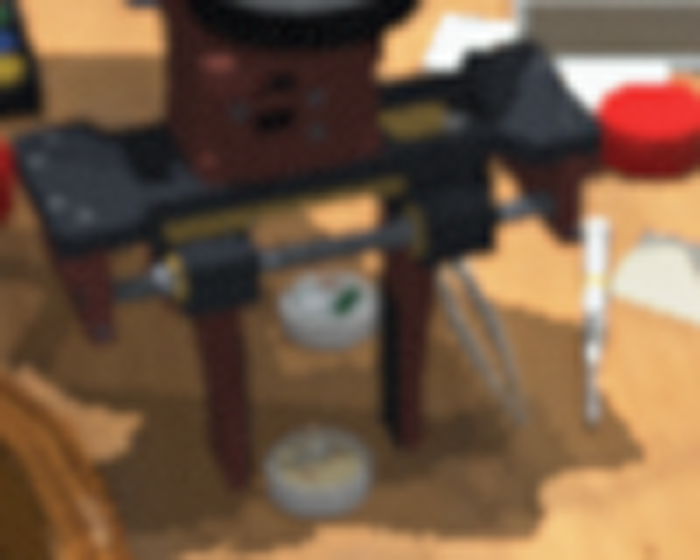

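>>> jog_arm([
  [0.14, [0.01, 0, 0.06], [0, 0, 0]],
  [0.14, [0, 0, 0.06], [0, 0, 0]],
  [0.14, [0, 0, 0], [0, 0, 0]],
  [-0.4, [0, 0, 0], [0, 0, 0]],
  [-1, [0, 0, 0], [0, 0, 0]],
  [-1, [0, 0, 0], [0, 0, 0]],
  [-1, [0, 0, 0], [0, 0, 0]],
  [-1, [0, 0, 0], [0, 0, 0]],
])

```text
t: 4.95
ee_pos: [462.6, -176.8, -29.4]
orientation: [1.993, 2.428, 0.0]
ft_force: [-0.0, -0.6, -0.1]
width: 33.1
grasp_force: 30.0
```

```bash
python3 -c "
from h import *
go(462,-178,-25,11.2); d=tips(); P=cloud(d)
m=(abs(P[...,0]-463)<18)&(abs(P[...,1]+178)<20)&(d['image'].min(-1)>60)&(P[...,2]>2)
print(P[m].min(0),P[m].max(0))"
```

```text
at [ 462.6 -176.8  -29.4] yaw 11.2 tilt 0.01 t 4.95 F [-0.  -0.6 -0.1] w 33.1 g 30.0
shift [-0.01  -0.008 -0.044] turn z 0.001
side 1 n 63 tool y range 15.3 42.4 min z [3.  3.2 4. ]
side -1 n 54 tool y range -64.6 -17.2 min z [3.6 4.  4. ]
[ 446.00617341 -197.80700223    2.08379365] [ 480.99650903 -159.20444267  357.10473805]
```

Gripped at 33 mm. Now the tray pose, from both cameras via the dark-blue outline.

```bash
cat >>h.py <<'E'
def rect(d,x0,x1,y0,y1,z,s):
    X,Y=np.meshgrid(np.arange(x1,x0,-s),np.arange(y1,y0,-s),indexing='ij')
    q=((np.stack([X,Y,np.full_like(X,z)],-1)-d['eye'])@rot(d))@d['intrinsics'].T
    return cv2.remap(d['image'],(q[...,0]/q[...,2]).astype('f4'),(q[...,1]/q[...,2]).astype('f4'),cv2.INTER_LINEAR)
E
python3 - <<'E'
from h import *
for n in('top','side'):
    d=dict(np.load(f'last_{n}.npz'))
    for z in(4,8):
        im=rect(d,430,595,-490,-230,z,.5).astype(int)
        if z==4: m=(im[...,0]>im[...,2]-3).astype('u1')
        else: 
            g=im.min(-1); m=((im[...,0]>im[...,2]-3)&(g>75)).astype('u1')
        m=cv2.morphologyEx(m,cv2.MORPH_OPEN,np.ones((7,7)))
        cs=[c for c in cv2.findContours(m,0,1)[0] if cv2.contourArea(c)>3000]
        for c in sorted(cs,key=cv2.contourArea)[::-1][:4]:
            (u,v),wh,a=cv2.minAreaRect(c); M=cv2.moments(c); 
            print(n,z,'rect ctr',595-v*.5,-230-u*.5,np.array(wh)*.5,a,'centroid',595-.5*M['m01']/M['m00'],-230-.5*M['m10']/M['m00'])
E
```

```text
top 4 rect ctr 513.1151657104492 -361.580078125 [ 95.20803833 204.62409973] 78.77111053466797 centroid 513.0743336564894 -361.68042846961225
top 8 rect ctr 502.1145935058594 -307.3744659423828 [57.95029831 58.03123093] 78.91742706298828 centroid 502.06018739082106 -307.35396485098727
top 8 rect ctr 514.5 -369.5 [50. 51.] 90.0 centroid 514.5782177204829 -369.7152956824227
top 8 rect ctr 524.75 -423.75 [39.5 39.5] 90.0 centroid 525.162253089504 -423.7938109989674
side 4 rect ctr 514.2505187988281 -361.90411376953125 [ 93.40205383 204.6700592 ] 78.65657806396484 centroid 514.1397235763694 -361.91100588721065
side 8 rect ctr 503.3076934814453 -306.28846740722656 [62.07074738 61.6785202 ] 78.69007110595703 centroid 503.2848805737871 -306.299631233507
side 8 rect ctr 516.0 -368.5 [56. 55.] 90.0 centroid 516.0032384200645 -368.6191152911994
side 8 rect ctr 526.75 -423.0 [44.5 44. ] 90.0 centroid 527.0199325236167 -423.25187584345474
```

>>> jog_arm([
  [-1, [0, 0, -0.2], [0, 0, 0]],
  [-1, [0, 0, -0.3], [0, 0, 0]],
  [-1, [0, 0, -0.2], [0, 0, 0]],
  [-1, [0, 0, 0], [0, 0, 0]],
])

```text
t: 5.4
ee_pos: [464.4, -177.5, 42.8]
orientation: [1.99, 2.425, 0.002]
ft_force: [-0.0, 0.3, -0.5]
width: 32.7
grasp_force: 30.0
```

```bash
python3 -c "
from h import *
go(526.3,-424,30,11.25)"
```

```text
at [ 464.4 -177.5   42.8] yaw 11.2 tilt 0.27 t 5.4 F [-0.   0.3 -0.5] w 32.7 g 30.0
shift [-2.538  0.127  0.135] turn z -0.0
```

>>> jog_arm([
  [-1, [-0.36, 0.02, 0], [0, 0, 0]],
  [-1, [-0.36, 0.02, 0], [0, 0, 0]],
  [-1, [-0.36, 0.02, 0], [0, 0, 0]],
  [-1, [-0.36, 0.02, 0], [0, 0, 0]],
  [-1, [-0.36, 0.02, 0], [0, 0, 0]],
  [-1, [-0.36, 0.02, 0], [0, 0, 0]],
  [-1, [-0.36, 0.02, 0], [0, 0, 0]],
  [-1, [0, 0, 0.1], [0, 0, 0]],
  [-1, [0, 0, 0], [0, 0, 0]],
  [-1, [0, 0, 0], [0, 0, 0]],
])

```text
t: 6.4
ee_pos: [524.1, -419.5, 29.0]
orientation: [-1.991, -2.426, -0.0]
ft_force: [0.3, 0.1, -0.9]
width: 33.1
grasp_force: 30.0
```

```bash
python3 -c "
from h import *
go(526.3,-424,-22.9,11.25)"
```

```text
at [ 524.1 -419.5   29. ] yaw 11.3 tilt 0.20 t 6.4 F [ 0.3  0.1 -0.9] w 33.1 g 30.0
shift [-0.05   0.014  0.519] turn z 0.0
```

>>> jog_arm([
  [-1, [-0.05, 0.014, 0.1], [0, 0, 0]],
  [-1, [0, 0, 0.15], [0, 0, 0]],
  [-1, [0, 0, 0.15], [0, 0, 0]],
  [-1, [0, 0, 0], [0, 0, 0]],
  [-1, [0, 0, 0], [0, 0, 0]],
  [-1, [0, 0, 0], [0, 0, 0]],
])

```text
t: 7.0
ee_pos: [528.0, -426.0, -9.3]
orientation: [1.993, 2.428, 0.0]
ft_force: [-0.9, -0.4, -0.0]
width: 33.0
grasp_force: 30.0
```

```bash
python3 -c "
from h import *
go(526.3,-424,-22.9,11.25);tips()"
```

```text
at [ 528.  -426.    -9.3] yaw 11.2 tilt 0.02 t 7.0 F [-0.9 -0.4 -0. ] w 33.0 g 30.0
shift [ 0.023 -0.013  0.136] turn z -0.0
side 1 n 274 tool y range 2.3 47.4 min z [3.8 3.8 3.9]
side -1 n 415 tool y range -49.6 -2.2 min z [3.4 3.5 3.6]
```

>>> jog_arm([
  [-1, [0.022, -0.013, 0.07], [0, 0, 0]],
  [-1, [0, 0, 0.065], [0, 0, 0]],
  [-1, [0, 0, 0], [0, 0, 0]],
  [-1, [0, 0, 0], [0, 0, 0]],
  [-1, [0, 0, 0], [0, 0, 0]],
])

```text
t: 7.55
ee_pos: [526.2, -424.1, -21.2]
orientation: [1.993, 2.428, -0.0]
ft_force: [-4.1, 3.3, 15.9]
width: 33.1
grasp_force: 38.0
```

```bash
python3 -c "
from h import *
go(526.3,-424,-22.9,11.25)
save('side','s6.png',(260,360,300,410),5.4)"
```

```text
at [ 526.2 -424.1  -21.2] yaw 11.2 tilt 0.03 t 7.55 F [-4.1  3.3 15.9] w 33.1 g 38.0
shift [0.001 0.001 0.017] turn z -0.0
```

View pics/s6.png

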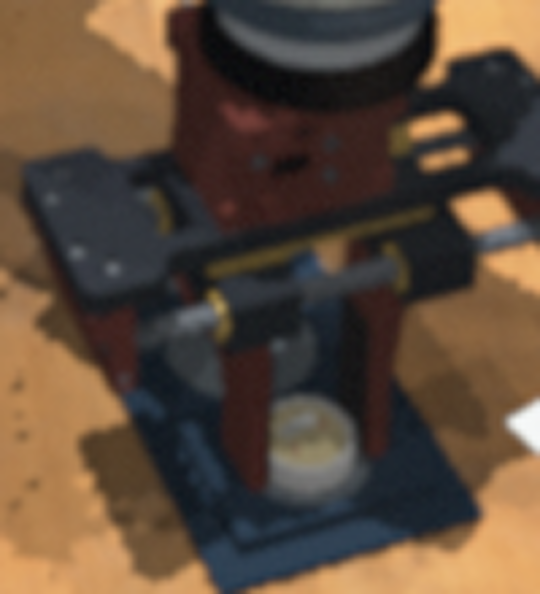

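The mech sits inside the small well and is touching with 16 N. I'll ease up 1 mm and release.

>>> jog_arm([
  [-1, [0, 0, -0.015], [0, 0, 0]],
  [-1, [0, 0, 0], [0, 0, 0]],
  [0.2, [0, 0, 0], [0, 0, 0]],
  [0.2, [0, 0, 0], [0, 0, 0]],
  [0.2, [0, 0, 0], [0, 0, 0]],
  [0.2, [0, 0, -0.3], [0, 0, 0]],
  [0.2, [0, 0, -0.35], [0, 0, 0]],
  [1, [0.3, 0, -0.3], [0, 0, 0]],
  [1, [0.4, 0, 0], [0, 0, 0]],
  [1, [0.4, 0, 0], [0, 0, 0]],
])

```text
t: 8.6
ee_pos: [504.3, -315.5, 74.1]
orientation: [1.994, 2.426, 0.0]
ft_force: [0.2, 0.3, -0.4]
width: 73.4
grasp_force: 0.0
```

```bash
python3 - <<'E'
from h import *
d=get_image('side'); P=cloud(d)
# mech check: white/gilt pixels in rectified z=16
im=rect(d,480,570,-470,-380,16,.5).astype(int); m=((im.min(-1)>60)&(im[...,2]>im[...,0]+8)|(im.min(-1)>150))
v,u=np.nonzero(m); print('mech',570-.5*v.mean(),-380-.5*u.mean(),m.sum()*.25)
q=(abs(P[...,0]-526)<10)&(abs(P[...,1]+424)<10); print('mech z',np.percentile(P[q][:,2],[10,50,90]))
# brass tin by side camera, z=23
for nm,c,z,h in(('brass',(465,84),23,40),('alu',(443,-1.5),23,40)):
    q=(abs(P[...,0]-c[0])<h)&(abs(P[...,1]-c[1])<h)&(P[...,2]>19)&(P[...,2]<27); p=P[q]; print(nm,p.min(0).round(1),p.max(0).round(1),p.mean(0).round(1),q.sum())
go(465,84,50,11.25)
E
```

```text
mech 535.6315013869626 -420.73595700416087 1442.0
mech z [16.17947099 17.83988422 18.96886934]
brass [442.8  69.1  19.7] [487.  108.4  27. ] [464.3  86.3  24.6] 95
alu [421.7 -21.4  19.2] [436.6  17.5  26.9] [429.2  -6.9  24.3] 42
at [ 501.1 -309.1   72.7] yaw 11.3 tilt 0.35 t 8.65 F [-2.2  4.1 -0.1] w 77.5 g 0.0
shift [3.924 0.416 0.246] turn z 0.001
```

>>> jog_arm([
  [1, [0.25, -0.3, 0], [0, 0, 0]],
  [1, [0.3, -0.22, 0], [0, 0, 0]],
  [1, [0.37, 0.073, 0], [0, 0, 0]],
  [1, [0.37, 0.073, 0], [0, 0, 0]],
  [1, [0.37, 0.073, 0], [0, 0, 0]],
  [1, [0.37, 0.073, 0], [0, 0, 0]],
  [1, [0.37, 0.073, 0], [0, 0, 0]],
  [1, [0.37, 0.073, 0], [0, 0, 0]],
  [1, [0.37, 0.073, 0], [0, 0, 0]],
  [1, [0.37, 0.073, 0], [0, 0, 0]],
])

```text
t: 9.65
ee_pos: [441.9, 30.7, 73.2]
orientation: [-1.993, -2.428, 0.001]
ft_force: [0.2, -0.3, -0.3]
width: 88.0
grasp_force: 0.0
```

>>> jog_arm([
  [1, [0, 0, 0], [0, 0, 0]],
  [1, [0, 0, 0], [0, 0, 0]],
  [1, [0, 0, 0], [0, 0, 0]],
])

```text
t: 9.95
ee_pos: [442.2, 28.7, 73.3]
orientation: [-1.993, -2.428, 0.001]
ft_force: [-0.1, 0.3, -0.3]
width: 87.5
grasp_force: 0.0
```

```bash
python3 -c "
from h import *
go(464.5,85,-28,11.25)"
```

```text
at [442.2  28.7  73.3] yaw 11.2 tilt 0.04 t 9.95 F [-0.1  0.3 -0.3] w 87.5 g 0.0
shift [0.509 0.329 1.013] turn z -0.001
```

>>> jog_arm([
  [1, [0.25, 0.165, 0], [0, 0, 0]],
  [1, [0.26, 0.165, 0], [0, 0, 0]],
  [1, [0, 0, 0.2], [0, 0, 0]],
  [1, [0, 0, 0.3], [0, 0, 0]],
  [1, [0, 0, 0], [0, 0, 0]],
  [1, [0, 0, 0], [0, 0, 0]],
])

```text
t: 10.55
ee_pos: [464.4, 84.8, 23.4]
orientation: [-1.995, -2.426, 0.002]
ft_force: [0.3, -0.3, -0.0]
width: 87.6
grasp_force: 0.0
```

```bash
python3 -c "
from h import *
go(464.5,85,-28,11.25)
save('side','s7.png',(220,320,190,270),7)"
```

```text
at [464.4  84.8  23.4] yaw 11.1 tilt 0.11 t 10.55 F [ 0.3 -0.3 -0. ] w 87.6 g 0.0
shift [0.002 0.002 0.514] turn z -0.002
```

View pics/s7.png

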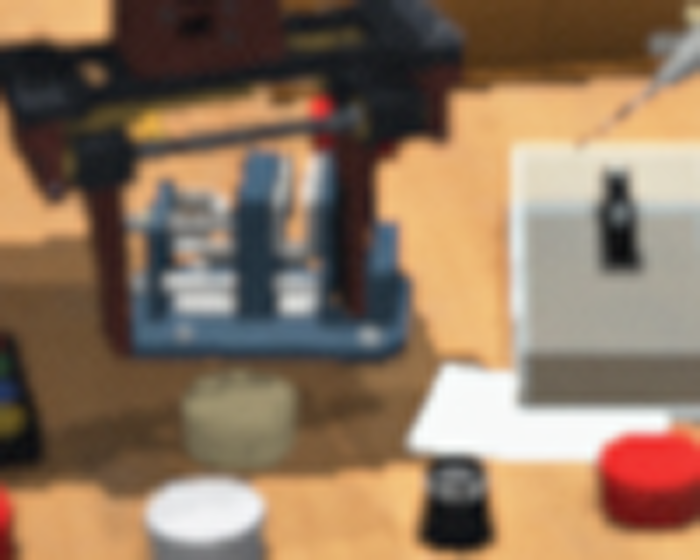

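The fingers straddle the brass tin at (240,420), so I'll descend and grip.

>>> jog_arm([
  [1, [0, 0, 0.2], [0, 0, 0]],
  [1, [0, 0, 0.2], [0, 0, 0]],
  [1, [0, 0, 0.11], [0, 0, 0]],
  [1, [0, 0, 0], [0, 0, 0]],
  [0.3, [0, 0, 0], [0, 0, 0]],
  [-1, [0, 0, 0], [0, 0, 0]],
  [-1, [0, 0, 0], [0, 0, 0]],
  [-1, [0, 0, 0], [0, 0, 0]],
  [-1, [0, 0, 0], [0, 0, 0]],
])

```text
t: 11.5
ee_pos: [465.1, 86.0, -27.1]
orientation: [1.993, 2.428, 0.001]
ft_force: [-0.1, 0.1, -0.5]
width: 51.3
grasp_force: 0.0
```

```bash
python3 -c "
from h import *
go(464.5,85,-28,11.25)"
```

```text
at [465.1  86.  -27.1] yaw 11.2 tilt 0.03 t 11.5 F [-0.1  0.1 -0.5] w 51.3 g 0.0
shift [-0.008 -0.008  0.009] turn z -0.0
```

>>> jog_arm([
  [-1, [0, 0, 0], [0, 0, 0]],
  [-1, [0, 0, 0], [0, 0, 0]],
  [-1, [0, 0, 0], [0, 0, 0]],
  [-1, [0, 0, -0.15], [0, 0, 0]],
  [-1, [0, 0, -0.35], [0, 0, 0]],
  [-1, [0, 0, -0.35], [0, 0, 0]],
  [-1, [0, -0.25, 0], [0, 0, 0]],
  [-1, [0, 0, 0], [0, 0, 0]],
])

```text
t: 12.3
ee_pos: [437.8, 80.6, 57.9]
orientation: [-1.992, -2.427, 0.002]
ft_force: [0.3, 0.4, -0.1]
width: 44.6
grasp_force: 30.0
```

```bash
python3 -c "
from h import *
go(440,-240,60,11.25)"
```

```text
at [437.8  80.6  57.9] yaw 11.2 tilt 0.11 t 12.3 F [ 0.3  0.4 -0.1] w 44.6 g 30.0
shift [-3.148 -0.603 -0.02 ] turn z -0.0
```

>>> jog_arm([
  [-1, [-0.2, -0.04, 0], [0, 0, 0]],
  [-1, [-0.36, -0.07, 0], [0, 0, 0]],
  [-1, [-0.36, -0.07, 0], [0, 0, 0]],
  [-1, [-0.36, -0.07, 0], [0, 0, 0]],
  [-1, [-0.36, -0.07, 0], [0, 0, 0]],
  [-1, [-0.36, -0.07, 0], [0, 0, 0]],
  [-1, [-0.36, -0.07, 0], [0, 0, 0]],
  [-1, [-0.36, -0.07, 0], [0, 0, 0]],
  [-1, [-0.36, -0.07, 0], [0, 0, 0]],
  [-1, [-0.2, 0.1, 0], [0, 0, 0]],
])

```text
t: 13.3
ee_pos: [454.2, -253.0, 56.5]
orientation: [-1.995, -2.424, 0.001]
ft_force: [0.8, -0.1, -0.9]
width: 44.8
grasp_force: 30.0
```

```bash
python3 -c "
from h import *
go(515.5,-369.6,0,11.25)"
```

```text
at [ 454.2 -253.    56.5] yaw 11.1 tilt 0.11 t 13.3 F [ 0.8 -0.1 -0.9] w 44.8 g 30.0
shift [-1.263  0.378  0.563] turn z -0.004
```

>>> jog_arm([
  [-1, [-0.3, 0.1, 0], [0, 0, 0]],
  [-1, [-0.3, 0.1, 0], [0, 0, 0]],
  [-1, [-0.3, 0.1, 0], [0, 0, 0]],
  [-1, [-0.33, 0.078, 0], [0, 0, 0]],
  [-1, [0, 0, 0.15], [0, 0, 0]],
  [-1, [0, 0, 0.15], [0, 0, 0]],
  [-1, [0, 0, 0.15], [0, 0, 0]],
  [-1, [0, 0, 0], [0, 0, 0]],
  [-1, [0, 0, 0], [0, 0, 0]],
  [-1, [0, 0, 0], [0, 0, 0]],
])

```text
t: 14.3
ee_pos: [516.6, -363.4, 12.9]
orientation: [1.992, 2.429, 0.0]
ft_force: [0.2, -0.0, -0.1]
width: 44.4
grasp_force: 30.0
```

```bash
python3 -c "
from h import *
go(515.5,-369.6,-20.5,11.25)"
```

```text
at [ 516.6 -363.4   12.9] yaw 11.3 tilt 0.02 t 14.3 F [ 0.2 -0.  -0.1] w 44.4 g 30.0
shift [-0.059 -0.023  0.334] turn z 0.0
```

>>> jog_arm([
  [-1, [-0.059, -0.022, 0], [0, 0, 0]],
  [-1, [0, 0, 0.12], [0, 0, 0]],
  [-1, [0, 0, 0.1], [0, 0, 0]],
  [-1, [0, 0, 0], [0, 0, 0]],
  [-1, [0, 0, 0], [0, 0, 0]],
  [-1, [0, 0, 0], [0, 0, 0]],
])

```text
t: 14.9
ee_pos: [515.4, -369.9, -9.5]
orientation: [-1.993, -2.428, -0.0]
ft_force: [0.6, 0.2, -0.6]
width: 44.6
grasp_force: 30.0
```

```bash
python3 -c "
from h import *
go(515.5,-369.6,-20.5,11.25)"
```

```text
at [ 515.4 -369.9   -9.5] yaw 11.2 tilt 0.00 t 14.9 F [ 0.6  0.2 -0.6] w 44.6 g 30.0
shift [0.003 0.002 0.11 ] turn z -0.0
```

>>> jog_arm([
  [-1, [0, 0, 0.06], [0, 0, 0]],
  [-1, [0, 0, 0.05], [0, 0, 0]],
  [-1, [0, 0, 0], [0, 0, 0]],
  [-1, [0, 0, 0], [0, 0, 0]],
])

```text
t: 15.3
ee_pos: [515.2, -369.8, -20.8]
orientation: [-1.993, -2.428, 0.0]
ft_force: [-0.4, 0.6, -0.7]
width: 44.4
grasp_force: 30.0
```

>>> jog_arm([
  [0.4, [0, 0, 0], [0, 0, 0]],
  [0.4, [0, 0, 0], [0, 0, 0]],
  [0.4, [0, 0, 0], [0, 0, 0]],
  [0.4, [0, 0, 0], [0, 0, 0]],
  [0.4, [0, 0, -0.3], [0, 0, 0]],
  [0.4, [0, 0, -0.35], [0, 0, 0]],
  [1, [0, 0, -0.35], [0, 0, 0]],
  [1, [0.3, -0.25, 0], [0, 0, 0]],
  [1, [0.3, -0.25, 0], [0, 0, 0]],
  [1, [0.36, -0.2, 0], [0, 0, 0]],
])

```text
t: 16.3
ee_pos: [426.9, -289.1, 80.0]
orientation: [1.994, 2.427, -0.0]
ft_force: [0.8, 0.3, 1.1]
width: 87.1
grasp_force: 0.0
```

```bash
python3 - <<'E'
from h import *
go(440,270,70,-6)
d=get_image('top'); P=cloud(d)
for nm,c in(('mech',(525,-424)),('tin',(515,-370))):
    q=(abs(P[...,0]-c[0])<10)&(abs(P[...,1]-c[1])<10); print(nm,np.percentile(P[q][:,2],[10,50,90]))
im=rect(d,460,570,-470,-250,29,.4); cv2.imwrite('pics/w.png',im)
E
```

```text
at [ 426.9 -289.1   80. ] yaw 11.2 tilt 0.06 t 16.3 F [0.8 0.3 1.1] w 87.1 g 0.0
shift [5.459 1.214 0.096] turn z 0.382Traceback (most recent call last):
  File "<stdin>", line 5, in <module>
    return _quantile_unchecked(
        a, q, axis, out, overwrite_input, method, keepdims, weights)
    return _ureduce(a,
                    func=_quantile_ureduce_func,
    ...<5 lines>...
                    overwrite_input=overwrite_input,
                    method=method)
    r = func(a, **kwargs)
    result = _quantile(arr,
                       quantiles=q,
    ...<2 lines>...
                       out=out,
                       weights=wgt)
    slices_having_nans = np.isnan(arr[-1, ...])
                                  ~~~^^^^^^^^^
IndexError: index -1 is out of bounds for axis 0 with size 0
```

>>> jog_arm([
  [1, [0.36, 0.08, 0], [0, 0, 0]],
  [1, [0.38, 0.085, 0], [0, 0, 0]],
  [1, [0.38, 0.085, 0], [0, 0, 0]],
  [1, [0.38, 0.085, 0], [0, 0, 0]],
  [1, [0.38, 0.085, 0], [0, 0, 0]],
  [1, [0.38, 0.085, 0], [0, 0, 0]],
  [1, [0.38, 0.085, 0], [0, 0, 0]],
  [1, [0.38, 0.085, 0], [0, 0, 0]],
  [1, [0.38, 0.085, 0], [0, 0, 0]],
  [1, [0.38, 0.085, 0], [0, 0, 0]],
])

```text
t: 17.35
ee_pos: [437.3, 99.5, 79.8]
orientation: [1.993, 2.428, 0.001]
ft_force: [1.0, 0.0, -0.3]
width: 87.7
grasp_force: 0.0
```

>>> jog_arm([
  [1, [0.38, 0.085, 0], [0, 0, 0]],
  [1, [0.38, 0.085, 0], [0, 0, 0]],
  [1, [0.38, 0.085, 0], [0, 0, 0]],
  [1, [0.2, 0.05, 0], [0, 0, 0]],
  [1, [0, 0, 0], [0, 0, 0.19]],
  [1, [0, 0, 0], [0, 0, 0.19]],
  [1, [0, 0, 0], [0, 0, 0]],
  [1, [0, 0, 0], [0, 0, 0]],
])

```text
t: 18.15
ee_pos: [441.0, 235.2, 79.6]
orientation: [2.328, 2.11, 0.0]
ft_force: [-0.3, -0.2, 0.3]
width: 87.8
grasp_force: 0.0
```

```bash
python3 - <<'E'
from h import *
go(463,299.5,-30,-6)
d=save('side','w2.png'); P=cloud(d)
for nm,c in(('mech',(525,-424)),('tin',(515,-370))):
    q=(abs(P[...,0]-c[0])<12)&(abs(P[...,1]-c[1])<12); print(nm,np.percentile(P[q][:,2],[10,50,90]))
q=(abs(P[...,0]-515)<40)&(abs(P[...,1]+370)<40)&(P[...,2]>24)&(P[...,2]<34); print('tin top',P[q].min(0),P[q].max(0))
im=d['image'].astype(int)
# gold-coloured rectified tray
r=rect(d,455,580,-480,-235,29,.5); cv2.imwrite('pics/w.png',r)
E
```

```text
at [441.  235.2  79.6] yaw -5.6 tilt 0.00 t 18.15 F [-0.3 -0.2  0.3] w 87.8 g 0.0
shift [0.662 0.156 1.096] turn z 0.008
mech [15.77821768 17.72732573 19.29125163]
tin [29.65929068 31.17832126 32.35074218]
tin top [ 491.93393795 -391.70213378   24.15232826] [ 537.39372752 -345.42667038   33.84945068]
```

>>> jog_arm([
  [1, [0.33, 0.08, 0], [0, 0, 0]],
  [1, [0.33, 0.076, 0], [0, 0, 0]],
  [1, [0, 0, 0.3], [0, 0, 0]],
  [1, [0, 0, 0.3], [0, 0, 0]],
  [1, [0, 0, 0.2], [0, 0, 0]],
  [1, [0, 0, 0.15], [0, 0, 0]],
  [1, [0, 0, 0], [0, 0, 0]],
  [1, [0, 0, 0], [0, 0, 0]],
  [1, [0, 0, 0], [0, 0, 0]],
])

```text
t: 19.1
ee_pos: [464.1, 299.7, -14.4]
orientation: [2.332, 2.105, 0.003]
ft_force: [-0.1, 0.2, 0.2]
width: 87.7
grasp_force: 0.0
```

```bash
python3 - <<'E'
from h import *
go(463,299.5,-30,-6)
E
```

```text
at [464.1 299.7 -14.4] yaw -5.8 tilt 0.11 t 19.1 F [-0.1  0.2  0.2] w 87.7 g 0.0
shift [-0.003 -0.011  0.156] turn z 0.003
```

I'll touch the bare bench with the open fingers to pin down the tip height offset.

>>> jog_arm([
  [1, [0, -0.01, 0.06], [0, 0, 0]],
  [1, [0, 0, 0.06], [0, 0, 0]],
  [1, [0, 0, 0], [0, 0, 0]],
  [1, [0, 0, 0.02], [0, 0, 0]],
  [1, [0, 0, 0], [0, 0, 0]],
  [1, [0, 0, 0], [0, 0, 0]],
])

```text
t: 19.7
ee_pos: [462.2, 299.4, -29.5]
orientation: [2.332, 2.105, -0.0]
ft_force: [0.5, 0.5, -1.0]
width: 88.0
grasp_force: 0.0
```

>>> jog_arm([
  [1, [0, 0, 0.02], [0, 0, 0]],
  [1, [0, 0, 0], [0, 0, 0]],
  [1, [0, 0, 0], [0, 0, 0]],
])

```text
t: 20.0
ee_pos: [462.1, 299.3, -31.5]
orientation: [-2.332, -2.105, 0.0]
ft_force: [-0.2, -0.2, 0.3]
width: 87.9
grasp_force: 0.0
```

>>> jog_arm([
  [1, [0, 0, 0.015], [0, 0, 0]],
  [1, [0, 0, 0], [0, 0, 0]],
  [1, [0, 0, 0], [0, 0, 0]],
])

```text
t: 20.3
ee_pos: [462.3, 299.4, -31.9]
orientation: [2.332, 2.105, 0.0]
ft_force: [-2.6, -1.3, 12.2]
width: 88.1
grasp_force: 6.2
```

Bench contact is at ee ≈ -31.7, so tip z = ee + 31.7. I'll grip the case with the tips at about 4.7 mm.

>>> jog_arm([
  [1, [0, 0, -0.06], [0, 0, 0]],
  [0.5, [0, 0, 0], [0, 0, 0]],
  [0.1, [0, 0, 0], [0, 0, 0]],
  [-1, [0, 0, 0], [0, 0, 0]],
  [-1, [0, 0, 0], [0, 0, 0]],
  [-1, [0, 0, 0], [0, 0, 0]],
  [-1, [0, 0, 0], [0, 0, 0]],
  [-1, [0, 0, 0], [0, 0, 0]],
])

```text
t: 21.1
ee_pos: [462.1, 299.3, -27.1]
orientation: [-2.332, -2.105, 0.0]
ft_force: [0.1, -0.4, -1.2]
width: 36.1
grasp_force: 30.1
```

>>> jog_arm([
  [-1, [0, 0, 0], [0, 0, 0]],
  [-1, [0, 0, 0], [0, 0, 0]],
  [-1, [0, 0, 0], [0, 0, 0]],
])

```text
t: 21.4
ee_pos: [462.1, 299.3, -27.0]
orientation: [-2.332, -2.105, 0.0]
ft_force: [-0.5, -1.0, -0.5]
width: 35.3
grasp_force: 30.0
```

>>> jog_arm([
  [-1, [0, 0, -0.1], [0, 0, 0]],
  [-1, [0, 0, -0.2], [0, 0, 0]],
  [-1, [0, 0, -0.3], [0, 0, 0]],
  [-1, [0, 0, -0.2], [0, 0, 0]],
  [-1, [0, 0, 0], [0, 0, 0]],
  [-1, [0, 0, 0], [0, 0, 0]],
])

```text
t: 22.0
ee_pos: [462.3, 299.5, 53.5]
orientation: [2.332, 2.105, 0.002]
ft_force: [-0.1, -0.8, 0.3]
width: 35.4
grasp_force: 30.0
```

```bash
python3 - <<'E'
from h import *
go(440,240,55,11.25)
d=save('side','s8.png',(200,300,150,230),7)
E
```

```text
at [462.3 299.5  53.5] yaw -5.9 tilt 0.07 t 22.0 F [-0.1 -0.8  0.3] w 35.4 g 30.0
shift [-0.614 -0.162 -0.015] turn z -0.38
```

View pics/s8.png

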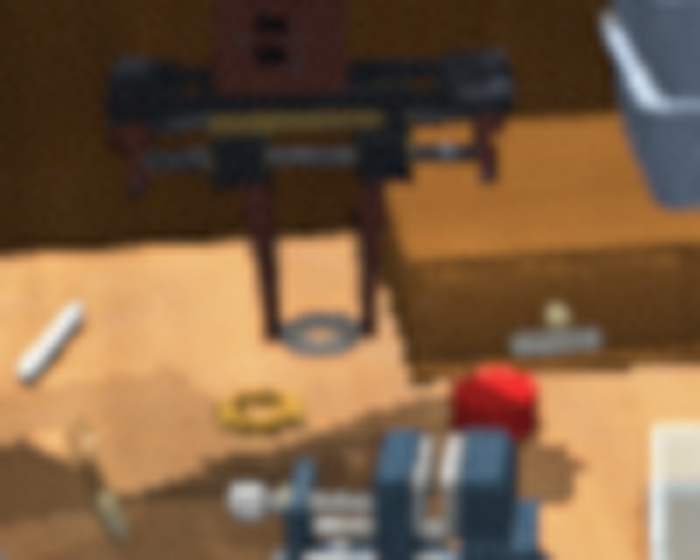

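The case is held level at (320,333) at the tips. I'll carry it round in front.

>>> jog_arm([
  [-1, [0, -0.1, -0.3], [0, 0, 0]],
  [-1, [0, -0.1, -0.1], [0, 0, -0.19]],
  [-1, [0, 0, 0], [0, 0, -0.19]],
  [-1, [-0.3, -0.06, 0], [0, 0, 0]],
  [-1, [-0.38, -0.076, 0], [0, 0, 0]],
  [-1, [-0.38, -0.076, 0], [0, 0, 0]],
  [-1, [-0.38, -0.076, 0], [0, 0, 0]],
  [-1, [-0.38, -0.076, 0], [0, 0, 0]],
  [-1, [-0.38, -0.076, 0], [0, 0, 0]],
  [-1, [-0.38, -0.076, 0], [0, 0, 0]],
])

```text
t: 23.05
ee_pos: [440.8, 36.8, 92.0]
orientation: [-1.992, -2.427, 0.002]
ft_force: [0.6, -0.4, -0.5]
width: 35.8
grasp_force: 30.0
```

>>> jog_arm([
  [-1, [-0.38, -0.076, 0], [0, 0, 0]],
  [-1, [-0.38, -0.076, 0], [0, 0, 0]],
  [-1, [-0.38, -0.076, 0], [0, 0, 0]],
  [-1, [-0.38, -0.076, 0], [0, 0, 0]],
  [-1, [-0.38, -0.076, 0], [0, 0, 0]],
  [-1, [-0.38, -0.076, 0], [0, 0, 0]],
  [-1, [-0.3, -0.06, 0], [0, 0, 0]],
  [-1, [0, 0, 0], [0, 0, 0]],
  [-1, [0, 0, 0], [0, 0, 0]],
])

```text
t: 23.95
ee_pos: [440.6, -224.7, 91.9]
orientation: [-1.994, -2.425, 0.001]
ft_force: [-0.1, 0.7, -0.5]
width: 35.8
grasp_force: 30.0
```

```bash
python3 - <<'E'
from h import *
go(503.1,-307.3,30,11.25)
E
```

```text
at [ 440.6 -224.7   91.9] yaw 11.1 tilt 0.15 t 23.95 F [-0.1  0.7 -0.5] w 35.8 g 30.0
shift [-0.932  0.455  0.616] turn z -0.002
```

>>> jog_arm([
  [-1, [-0.3, 0.14, 0], [0, 0, 0]],
  [-1, [-0.32, 0.14, 0.1], [0, 0, 0]],
  [-1, [-0.31, 0.14, 0.2], [0, 0, 0]],
  [-1, [0, 0, 0.3], [0, 0, 0]],
  [-1, [0, 0, 0.2], [0, 0, 0]],
  [-1, [0, 0, 0], [0, 0, 0]],
  [-1, [0, 0, 0], [0, 0, 0]],
  [-1, [0, 0, 0], [0, 0, 0]],
])

```text
t: 24.75
ee_pos: [501.7, -307.4, 14.0]
orientation: [1.991, 2.428, 0.0]
ft_force: [0.6, -0.5, -0.2]
width: 35.4
grasp_force: 30.0
```

```bash
python3 - <<'E'
from h import *
go(499.7,-308,-20.8,11.25)
E
```

```text
at [ 501.7 -307.4   14. ] yaw 11.3 tilt 0.07 t 24.75 F [ 0.6 -0.5 -0.2] w 35.4 g 30.0
shift [-0.001 -0.021  0.348] turn z 0.001
```

>>> jog_arm([
  [-1, [0, -0.02, 0.12], [0, 0, 0]],
  [-1, [0, 0, 0.1], [0, 0, 0]],
  [-1, [0, 0, 0.06], [0, 0, 0]],
  [-1, [0, 0, 0.04], [0, 0, 0]],
  [-1, [0, 0, 0.025], [0, 0, 0]],
  [-1, [0, 0, 0], [0, 0, 0]],
  [-1, [0, 0, 0], [0, 0, 0]],
  [-1, [0, 0, 0], [0, 0, 0]],
])

```text
t: 25.55
ee_pos: [498.6, -308.1, -20.5]
orientation: [-1.993, -2.428, 0.0]
ft_force: [-4.6, 2.5, 14.0]
width: 35.8
grasp_force: 30.1
```

>>> jog_arm([
  [-1, [0, 0, -0.01], [0, 0, 0]],
  [0.2, [0, 0, 0], [0, 0, 0]],
  [0.2, [0, 0, 0], [0, 0, 0]],
  [0.2, [0, 0, 0], [0, 0, 0]],
  [0.2, [0, 0, 0], [0, 0, 0]],
  [0.2, [0, 0, -0.3], [0, 0, 0]],
  [0.2, [0, 0, -0.35], [0, 0, 0]],
  [1, [0, -0.2, -0.35], [0, 0, 0]],
  [1, [0.3, -0.25, -0.2], [0, 0, 0]],
  [1, [0.3, -0.2, 0], [0, 0, 0]],
])

```text
t: 26.55
ee_pos: [424.3, -263.0, 102.1]
orientation: [1.991, 2.423, 0.001]
ft_force: [-0.2, -0.0, 0.2]
width: 73.5
grasp_force: 0.0
```

>>> jog_arm([
  [1, [0.36, 0.072, 0], [0, 0, 0]],
  [1, [0.36, 0.072, 0], [0, 0, 0]],
  [1, [0.36, 0.072, 0], [0, 0, 0]],
  [1, [0.36, 0.072, 0], [0, 0, 0]],
  [1, [0.36, 0.072, 0], [0, 0, 0]],
  [1, [0.36, 0.072, 0], [0, 0, 0]],
  [1, [0.36, 0.072, 0], [0, 0, 0]],
  [1, [0, 0, 0], [0, 0, 0]],
])

```text
t: 27.35
ee_pos: [423.6, -2.1, 99.6]
orientation: [-1.988, -2.432, -0.0]
ft_force: [0.0, -0.1, 0.3]
width: 88.0
grasp_force: 0.0
```

```bash
python3 - <<'E'
from h import *
go(640,174,40,-9.4)
d=get_image('side'); t=get_image('top')
a=rect(d,440,590,-490,-230,12,.65); b=rect(t,440,590,-490,-230,12,.65); 
T=dict(np.load('last_top.npz'))
c=rect(d,540,740,40,300,34.5,.65); e=rect(t,540,740,40,300,34.5,.65)
im=np.vstack([np.hstack([a,b]),np.hstack([c,e])]); print(im.shape,a.shape); cv2.imwrite('pics/chk.png',im)
E
```

```text
at [423.6  -2.1  99.6] yaw 11.5 tilt 0.03 t 27.35 F [ 0.  -0.1  0.3] w 88.0 g 0.0
shift [1.295 2.471 0.596] turn z 0.464
(539, 800, 3) (231, 400, 3)
```

View pics/chk.png

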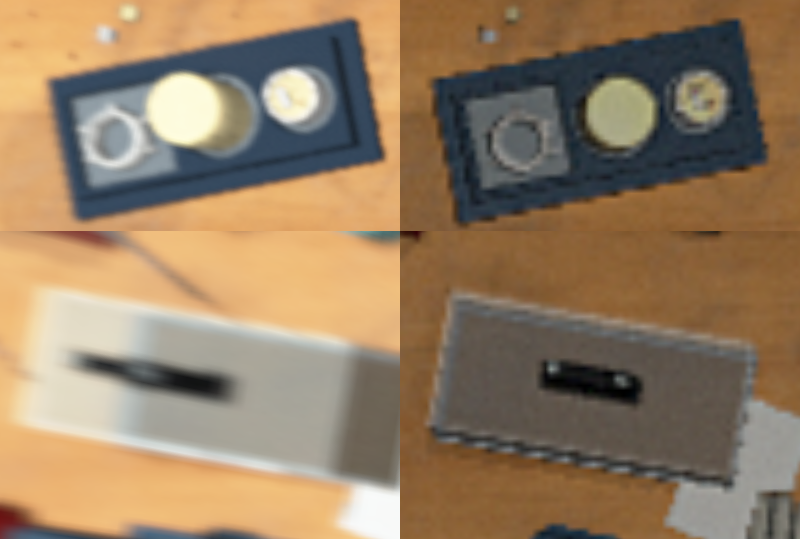

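All three parts sit inside their wells, seen in the top row of the picture. Cover pose next, numerically from the depth and the dark pull.

```bash
python3 - <<'E'
from h import *
for n in('top','side'):
    d=get_image(n); P=cloud(d); dark=d['image'].max(-1)<60
    box=(abs(P[...,0]-640)<80)&(abs(P[...,1]-174)<120)
    for nm,m in(('pull',box&dark&(P[...,2]>38)&(P[...,2]<70)&(abs(P[...,1]-174)<50)),('roof',box&~dark&(abs(P[...,2]-34.5)<6))):
        p=P[m]
        if len(p)<20: print(n,nm,len(p));continue
        (c,wh,a)=cv2.minAreaRect(p[:,:2].astype('f4')); w,v=np.linalg.eigh(np.cov(p[:,:2].T)); ax=v[:,1]*np.sign(v[1,1])
        print(n,nm,len(p),'mean',p.mean(0).round(1),'zpct',np.percentile(p[:,2],[5,50,95]).round(1),'rect',np.round(c,1),np.round(wh,1),'yaw of y',round(np.degrees(np.arctan2(-ax[0],ax[1])),1))
E
```

```text
top pull 76 mean [637.3 173.2  52.1] zpct [39.6 53.9 60.5] rect [640.4 175.7] [62.8 18.7] yaw of y -7.1
top roof 1188 mean [639.2 176.3  34.5] zpct [29.8 34.6 39.2] rect [640.1 176.7] [201.5  90.9] yaw of y -10.0
side pull 30 mean [635.8 154.1  51. ] zpct [40.  51.2 60.9] rect [638.1 161.5] [40.1 12.2] yaw of y -9.0
side roof 875 mean [637.6 160.8  37.3] zpct [33.2 37.5 39.6] rect [640.2 176.1] [207.   89.6] yaw of y -9.6
```

>>> jog_arm([
  [1, [0, 0, 0], [0, 0, 0.157]],
  [1, [0, 0, 0], [0, 0, 0.157]],
  [1, [0, 0, 0], [0, 0, 0.157]],
  [1, [0.35, 0.15, 0], [0, 0, 0]],
  [1, [0.35, 0.15, 0], [0, 0, 0]],
  [1, [0.35, 0.2, 0], [0, 0, 0]],
  [1, [0.35, 0.3, 0], [0, 0, 0]],
  [1, [0.35, 0.35, 0], [0, 0, 0]],
  [1, [0.3, 0.35, 0], [0, 0, 0]],
  [1, [0.07, 0.33, 0], [0, 0, 0]],
])

```text
t: 28.55
ee_pos: [643.3, 173.2, 99.4]
orientation: [2.405, 2.021, 0.002]
ft_force: [-1.2, -0.6, 0.7]
width: 88.1
grasp_force: 0.0
```

>>> jog_arm([
  [1, [0, 0, 0.2], [0, 0, 0]],
  [1, [0, 0, 0.2], [0, 0, 0]],
  [1, [0, 0, 0.1], [0, 0, 0]],
  [1, [0, 0, 0], [0, 0, 0]],
  [1, [0, 0, 0], [0, 0, 0]],
])

```text
t: 29.05
ee_pos: [641.1, 171.3, 49.8]
orientation: [2.407, 2.019, 0.0]
ft_force: [1.2, 0.4, 0.6]
width: 87.7
grasp_force: 0.0
```

```bash
python3 - <<'E'
from h import *
go(640.2,176.4,7.5,-9.7)
E
```

```text
at [641.1 171.3  49.8] yaw -10.0 tilt 0.00 t 29.05 F [1.2 0.4 0.6] w 87.7 g 0.0
shift [ 0.048 -0.018  0.423] turn z -0.007
```

>>> jog_arm([
  [1, [0.048, -0.018, 0.1], [0, 0, -0.006]],
  [1, [0, 0, 0.15], [0, 0, 0]],
  [1, [0, 0, 0.12], [0, 0, 0]],
  [0.4, [0, 0, 0.05], [0, 0, 0]],
  [0, [0, 0, 0], [0, 0, 0]],
  [-0.4, [0, 0, 0], [0, 0, 0]],
  [-1, [0, 0, 0], [0, 0, 0]],
  [-1, [0, 0, 0], [0, 0, 0]],
  [-1, [0, 0, 0], [0, 0, 0]],
  [-1, [0, 0, 0], [0, 0, 0]],
])

```text
t: 30.05
ee_pos: [640.0, 177.2, 7.9]
orientation: [2.401, 2.026, 0.001]
ft_force: [0.2, -0.0, 0.5]
width: 35.3
grasp_force: 0.0
```

>>> jog_arm([
  [-1, [0, 0, 0], [0, 0, 0]],
  [-1, [0, 0, 0], [0, 0, 0]],
  [-1, [0, 0, 0], [0, 0, 0]],
  [-1, [0, 0, 0], [0, 0, 0]],
  [-1, [0, 0, 0], [0, 0, 0]],
  [-1, [0, 0, 0], [0, 0, 0]],
])

```text
t: 30.65
ee_pos: [639.9, 177.2, 7.6]
orientation: [2.401, 2.026, 0.0]
ft_force: [-0.8, -1.3, 0.5]
width: 12.0
grasp_force: 30.0
```

```bash
python3 - <<'E'
from h import *
go(640.2,176.4,7.5,-9.7)
E
```

```text
at [639.9 177.2   7.6] yaw -9.7 tilt 0.01 t 30.65 F [-0.8 -1.3  0.5] w 12.0 g 30.0
shift [-0.007  0.004  0.001] turn z 0.0
```

>>> jog_arm([
  [-1, [0, 0, -0.1], [0, 0, 0]],
  [-1, [0, 0, -0.25], [0, 0, 0]],
  [-1, [0, 0, -0.35], [0, 0, 0]],
  [-1, [0, 0, -0.35], [0, 0, 0]],
  [-1, [-0.06, -0.2, 0], [0, 0, 0]],
  [-1, [-0.06, -0.35, 0], [0, 0, 0]],
  [-1, [-0.06, -0.35, 0], [0, 0, 0]],
  [-1, [-0.06, -0.35, 0], [0, 0, 0]],
  [-1, [-0.06, -0.35, 0], [0, 0, 0]],
  [-1, [-0.06, -0.35, 0], [0, 0, 0]],
])

```text
t: 31.65
ee_pos: [440.1, 174.3, 113.1]
orientation: [2.401, 2.026, 0.001]
ft_force: [0.8, -0.1, -0.1]
width: 11.6
grasp_force: 30.0
```

>>> jog_arm([
  [-1, [0, -0.2, 0], [0, 0, 0]],
  [-1, [0, 0, 0], [0, 0, -0.155]],
  [-1, [0, 0, 0], [0, 0, -0.155]],
  [-1, [0, 0, 0], [0, 0, -0.155]],
  [-1, [0, 0, 0], [0, 0, 0]],
  [-1, [0, 0, 0], [0, 0, 0]],
])

```text
t: 32.25
ee_pos: [421.9, 177.9, 112.9]
orientation: [1.997, 2.425, 0.001]
ft_force: [0.3, 0.2, -1.3]
width: 11.6
grasp_force: 30.0
```

```bash
python3 - <<'E'
from h import *
go(425,-250,115,11.25)
E
```

```text
at [421.9 177.9 112.9] yaw 11.1 tilt 0.03 t 32.25 F [ 0.3  0.2 -1.3] w 11.6 g 30.0
shift [-4.205 -0.79  -0.022] turn z -0.004
```

>>> jog_arm([
  [-1, [-0.2, -0.04, 0], [0, 0, 0]],
  [-1, [-0.36, -0.068, 0], [0, 0, 0]],
  [-1, [-0.36, -0.068, 0], [0, 0, 0]],
  [-1, [-0.36, -0.068, 0], [0, 0, 0]],
  [-1, [-0.36, -0.068, 0], [0, 0, 0]],
  [-1, [-0.36, -0.068, 0], [0, 0, 0]],
  [-1, [-0.36, -0.068, 0], [0, 0, 0]],
  [-1, [-0.36, -0.068, 0], [0, 0, 0]],
  [-1, [-0.36, -0.068, 0], [0, 0, 0]],
  [-1, [-0.36, -0.068, 0], [0, 0, 0]],
])

```text
t: 33.25
ee_pos: [424.8, -174.0, 112.8]
orientation: [1.997, 2.425, 0.0]
ft_force: [1.3, -0.2, -0.9]
width: 11.9
grasp_force: 30.0
```

>>> jog_arm([
  [-1, [-0.36, -0.068, 0], [0, 0, 0]],
  [-1, [-0.25, -0.04, 0], [0, 0, 0]],
  [-1, [-0.15, 0, 0], [0, 0, 0]],
  [-1, [0, 0, 0], [0, 0, 0]],
  [-1, [0, 0, 0], [0, 0, 0]],
])

```text
t: 33.75
ee_pos: [428.9, -248.2, 112.4]
orientation: [-1.994, -2.426, -0.0]
ft_force: [-0.7, 0.9, -0.8]
width: 11.9
grasp_force: 30.0
```

```bash
python3 - <<'E'
from h import *
go(513.9,-361.8,60,11.25)
E
```

```text
at [ 428.9 -248.2  112.4] yaw 11.2 tilt 0.06 t 33.75 F [-0.7  0.9 -0.8] w 11.9 g 30.0
shift [-1.28   0.614  0.522] turn z -0.002
```

>>> jog_arm([
  [-1, [-0.3, 0, 0], [0, 0, 0]],
  [-1, [-0.33, 0.15, 0], [0, 0, 0]],
  [-1, [-0.35, 0.25, 0], [0, 0, 0]],
  [-1, [-0.3, 0.21, 0], [0, 0, 0]],
  [-1, [0, 0, 0.2], [0, 0, 0]],
  [-1, [0, 0, 0.25], [0, 0, 0]],
  [-1, [0, 0, 0.12], [0, 0, 0]],
  [-1, [0, 0, 0], [0, 0, 0]],
  [-1, [0, 0, 0], [0, 0, 0]],
  [-1, [0, 0, 0], [0, 0, 0]],
])

```text
t: 34.75
ee_pos: [514.7, -362.7, 56.8]
orientation: [1.992, 2.427, 0.0]
ft_force: [-0.0, 0.3, -1.5]
width: 12.0
grasp_force: 30.0
```

```bash
cat >>h.py <<'E'
def cover(zr):
    for n in('top','side'):
        d=get_image(n); P=cloud(d)
        p=P[(abs(P[...,0]-514)<75)&(abs(P[...,1]+362)<125)&(abs(P[...,2]-zr)<7)&(d['image'].max(-1)>60)]
        if len(p)<30: print(n,len(p)); continue
        c,wh,a=cv2.minAreaRect(p[:,:2].astype('f4')); print(n,len(p),'z',np.median(p[:,2]).round(1),'ctr',np.round(c,1),'size',np.round(wh,1),'ang',round(a,1))
E
python3 - <<'E'
from h import *
go(513.9,-361.8,12,11.25); z=get_obs()['ee_pos'][2]; cover(z-7.6+34.5)
E
```

```text
at [ 514.7 -362.7   56.8] yaw 11.3 tilt 0.10 t 34.75 F [-0.   0.3 -1.5] w 12.0 g 30.0
shift [ 0.011 -0.007  0.448] turn z 0.0
top 212 z 84.0 ctr [ 539.3 -308.9] size [76.2 62.8] ang 54.2
side 2966 z 85.7 ctr [ 514.9 -364.3] size [ 92.  202.6] ang 11.5
```

>>> jog_arm([
  [-1, [0.018, -0.008, 0], [0, 0, 0]],
  [-1, [0, 0, 0.12], [0, 0, 0]],
  [-1, [0, 0, 0.12], [0, 0, 0]],
  [-1, [0, 0, 0.06], [0, 0, 0]],
  [-1, [0, 0, 0], [0, 0, 0]],
  [-1, [0, 0, 0], [0, 0, 0]],
  [-1, [0, 0, 0], [0, 0, 0]],
])

```text
t: 35.55
ee_pos: [513.0, -361.2, 25.7]
orientation: [1.993, 2.428, 0.0]
ft_force: [1.1, 0.3, -1.0]
width: 12.2
grasp_force: 30.0
```

```bash
python3 - <<'E'
from h import *
go(513.9,-361.8,11.6,11.25); z=get_obs()['ee_pos'][2]; cover(z-7.6+34.5)
E
```

```text
at [ 513.  -361.2   25.7] yaw 11.2 tilt 0.02 t 35.55 F [ 1.1  0.3 -1. ] w 12.2 g 30.0
shift [-0.008  0.007  0.141] turn z -0.0
top 25
side 2891 z 54.6 ctr [ 514.  -367.7] size [ 91.1 194.2] ang 11.4
```

>>> jog_arm([
  [-1, [0.004, 0.006, 0.06], [0, 0, 0]],
  [-1, [0, 0, 0.05], [0, 0, 0]],
  [-1, [0, 0, 0.02], [0, 0, 0]],
  [-1, [0, 0, 0], [0, 0, 0]],
  [-1, [0, 0, 0], [0, 0, 0]],
])

```text
t: 36.15
ee_pos: [513.3, -360.5, 12.4]
orientation: [-1.993, -2.428, 0.0]
ft_force: [-0.0, 0.4, -0.9]
width: 11.4
grasp_force: 30.0
```

>>> jog_arm([
  [-1, [0, 0, 0.01], [0, 0, 0]],
  [-1, [0, 0, 0], [0, 0, 0]],
  [-1, [0, 0, 0], [0, 0, 0]],
])

```text
t: 36.45
ee_pos: [513.3, -360.5, 11.6]
orientation: [1.993, 2.428, 0.0]
ft_force: [0.3, -0.1, -1.2]
width: 12.0
grasp_force: 30.0
```

Cover bottom is below the bed top with no force, so it is over the bed. A little further down until it touches the flange.

>>> jog_arm([
  [-1, [0, 0, 0.01], [0, 0, 0]],
  [-1, [0, 0, 0], [0, 0, 0]],
  [-1, [0, 0, 0], [0, 0, 0]],
])

```text
t: 36.75
ee_pos: [513.4, -360.5, 11.5]
orientation: [1.993, 2.428, 0.0]
ft_force: [-2.7, 1.3, 6.2]
width: 11.7
grasp_force: 30.0
```

Contact came at exactly 4 mm above the bench-grip height, so the cover is seated. I'll release, rise and retreat.

>>> jog_arm([
  [0, [0, 0, 0], [0, 0, 0]],
  [0, [0, 0, 0], [0, 0, 0]],
  [0, [0, 0, 0], [0, 0, 0]],
  [0, [0, 0, 0], [0, 0, 0]],
  [0, [0, 0, -0.2], [0, 0, 0]],
  [0, [0, 0, -0.35], [0, 0, 0]],
  [0, [0, 0, -0.35], [0, 0, 0]],
  [0, [0, -0.2, 0], [0, 0, 0]],
  [0, [0.3, -0.3, 0], [0, 0, 0]],
  [0, [0.35, -0.2, 0], [0, 0, 0]],
])

```text
t: 37.75
ee_pos: [430.7, -310.5, 100.7]
orientation: [1.994, 2.426, -0.0]
ft_force: [0.4, 0.8, -0.3]
width: 43.7
grasp_force: 0.0
```

>>> jog_arm([
  [0, [0.36, 0.07, 0], [0, 0, 0]],
  [0, [0.36, 0.07, 0], [0, 0, 0]],
  [0, [0.36, 0.07, 0], [0, 0, 0]],
  [0, [0.36, 0.07, 0], [0, 0, 0]],
  [0, [0.36, 0.07, 0], [0, 0, 0]],
  [0, [0.36, 0.07, 0], [0, 0, 0]],
  [0, [0, 0, 0], [0, 0, 0]],
  [0, [0, 0, 0], [0, 0, 0]],
])

```text
t: 38.55
ee_pos: [431.3, -89.8, 100.7]
orientation: [1.99, 2.43, 0.0]
ft_force: [0.2, -0.1, -0.5]
width: 44.1
grasp_force: 0.0
```

```bash
python3 - <<'E'
from h import *
go(0,0,0); cover(38.5)
# levelness: plane fit of roof
d=get_image('top'); P=cloud(d); p=P[(abs(P[...,0]-514)<45)&(abs(P[...,1]+362)<90)&(abs(P[...,2]-38.5)<8)]
print(np.linalg.lstsq(np.c_[p[:,:2]-[514,-362],np.ones(len(p))],p[:,2],rcond=None)[0])
t0=dict(np.load('last_top.npz')); P=cloud(d)
for nm,c in(('quartz',(478,-84)),('gold',(436,396)),('alu',(442,-1))):
    a,b=[rect(x,c[0]-30,c[0]+30,c[1]-30,c[1]+30,10,1).mean(-1) for x in(t0,d)]; print(nm,abs(a-b).mean(), cv2.phaseCorrelate(a,b))
E
```

```text
at [431.3 -89.8 100.7] yaw 11.4 tilt 0.02 t 38.55 F [ 0.2 -0.1 -0.5] w 44.1 g 0.0
shift [ 1.732 -4.051  1.005] turn z None
top 1275 z 38.6 ctr [ 512.5 -361.3] size [ 90.7 203.3] ang 11.1
side 3449 z 40.5 ctr [ 512.8 -360.5] size [ 91.3 204.7] ang 11.6
[ 2.35503510e-03 -9.28472215e-04  3.85691060e+01]
quartz 25.048333333333332 ((-14.0027253764964, 17.082281558383873), 0.1589180160830015)
gold 2.845185185185185 ((-0.056730886321251006, -0.019560467513166202), 0.9460230394105527)
alu 63.92611111111111 ((0.06572240430622145, 0.11657123809387215), 0.5555128227914403)
```

```bash
python3 -c "
from workcell import close_job
print(close_job())"
```

```text
the job is handed in; nothing more can be done
None
```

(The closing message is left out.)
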